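# Index the nozzle table to its next hole

## Task

Bring the next nozzle round on the indexing table, using just the fingertips: push the clamp lever on the centre stud round anticlockwise (seen from above) to loosen the table, press the indexing plunger's black knob down to free its pin and, keeping it down, swing it anticlockwise by one hole, then let the knob come right up so that the pin snaps into that hole. Finally push the clamp lever back clockwise until the table is tight again. Lift nothing, leave the nozzles standing in their seats, and do not disturb the cup, the mug or the crucible.

Things in the scene. Friction and masses are not known exactly. Their poses are not given: they have to be found in the camera images.
- index_base: Fixed grey drum of the indexing table, 256 mm across, 40 mm high, with three bolted feet reaching 144 mm from its axis. Origin at its centre on the bench, z up along the axis. Its steel top has six round holes 17.5 mm across on a circle of 105 mm radius, 60 degrees apart, joined by a ring-shaped slot 10 mm wide. The hole where the plunger starts lies on the base's -x axis (towards the robot).
- next_hole (a point): Centre of the mouth of the next hole anticlockwise, in the drum's top face 40 mm above the bench, 105 mm from the axis and 60 degrees on from the plunger's first hole (seen from the robot: to its right). Fixed; z up.
- table_axis (a point): Point on the axis of the table at the height of the turntable's top face, 55 mm above the bench. Fixed; z up.
- turntable (a joint): Angle of the round steel turntable (176 mm across, top 55 mm above the bench), rad; 0 with the plunger at the first hole, growing anticlockwise seen from above; the next hole is at 1.047 (pi/3). The pin leaves about 0.016 rad of play either way. Turning it unclamped takes about 0.1 N m; clamped, above 1 N m. It can turn all the way round.
- index_plunger (a joint): How far the spring plunger is pressed down, m: 0 fully up (pin locked in a hole), 0.013 against its stop. The spring needs 5 N to start, 11.5 N at the stop. From 0.0105 on the pin is clear of the hole; between holes the plate keeps it down at 0.010. Let go within about 5 mm of a hole's centre it snaps in and centres itself.
- plunger_top (a point): Centre of the dished top of the plunger's round black knob, which stands on a tongue at the turntable's rim, 105 mm from the table's axis, and swings with the turntable. Knob 48 mm across; flat dish floor 42 mm across, 83.5 mm above the bench when up, with a rim 3 mm high round it; closed fingertips fit inside. z up.
- clamp_lever (a joint): Angle of the clamp lever, rad: 0 tight, growing anticlockwise seen from above as it is loosened, stop at 1.25. It begins to grip the table below about 0.5 and is fully tight below 0.2. It stays where it is left; pushing it at the ball takes about 3 to 6 N.
- lever_ball (a point): Centre of the black ball (24 mm across) at the end of the clamp lever, 80 mm from the table's axis and 125.5 mm above the bench. The lever is a steel bar 10 mm thick that slopes up from the hub on the centre stud to the ball, passing more than 15 mm above the nozzles. At joint value 0 the lever points 40 degrees clockwise of the base's +x axis, on the side away from the robot.
- nozzle_1: Brass burner nozzle, 40 mm tall, 18 mm across, about 30 g, standing loose and upright in a steel seat ring (10 mm high, 29 mm outside) on the turntable, 62 mm from the axis, its tip 95 mm above the bench. Origin at the centre of its underside, z up. To be carried round by the table only.
- nozzle_2: Brass burner nozzle, 40 mm tall, 18 mm across, about 30 g, standing loose and upright in a steel seat ring (10 mm high, 29 mm outside) on the turntable, 62 mm from the axis, its tip 95 mm above the bench. Origin at the centre of its underside, z up. To be carried round by the table only.
- nozzle_3: Brass burner nozzle, 40 mm tall, 18 mm across, about 30 g, standing loose and upright in a steel seat ring (10 mm high, 29 mm outside) on the turntable, 62 mm from the axis, its tip 95 mm above the bench. Origin at the centre of its underside, z up. To be carried round by the table only.
- seat_1 (a point): Centre of the floor of the seat ring in which nozzle_1 stands, on the turntable; turns with it. z up.
- seat_2 (a point): Centre of the floor of the seat ring in which nozzle_2 stands, on the turntable; turns with it. z up.
- seat_3 (a point): Centre of the floor of the seat ring in which nozzle_3 stands, on the turntable; turns with it. z up.
- empty_cup: Empty steel cup, 60 mm across, 101 mm tall, standing loose on the bench left of the indexing table. Origin at the centre of its underside. A bystander.
- tube_mug_left: Steel mug full of thin glass tubes, 71 x 105 x 138 mm, standing loose on the bench left of the indexing table. Origin at the centre of its underside. A bystander.
- crucible: Small white crucible, 50 mm across, 42 mm tall, standing loose on the bench behind the mug. Origin at the centre of its underside. A bystander.

How it is judged:
On the way, in this order (a step that is already met when the one before it is completed fails the run):
1. the clamp lever is pushed anticlockwise until the table is loose (lever past 0.7 rad) (value of joint clamp_lever above 0.7 rad), for 0.2 s.
2. the plunger is pressed down so that its pin leaves the first hole (past 10 mm) (value of joint index_plunger above 0.01 m and value of joint turntable below 0.5 rad), for 0.1 s.
3. the plunger is up again with its pin in the next hole anticlockwise (value of joint turntable between 1.0122 and 1.0822 rad and value of joint index_plunger below 0.003 m and value of joint clamp_lever above 0.5 rad), for 0.2 s.
At the end, for the whole second after the job is handed in: The turntable stands at the next hole anticlockwise (1.047 +-0.035 rad) and still, the plunger is fully up (within 3 mm), the clamp lever is tight again (below 0.2 rad), and each nozzle stands upright (within 0.2 rad) in its seat (within 8 mm) (value of joint turntable between 1.0122 and 1.0822 rad and value of joint index_plunger below 0.003 m and value of joint clamp_lever below 0.2 rad and velocity of joint turntable between -0.05 and 0.05 rad/s and distance between nozzle_1 and seat_1 below 0.008 m and angle between each of nozzle_1, nozzle_2, nozzle_3's own z axis and vertical below 0.2 rad and distance between nozzle_2 and seat_2 below 0.008 m and distance between nozzle_3 and seat_3 below 0.008 m); the robot touches nothing.
It fails at once if a nozzle is lifted out of its seat or tipped over (z of nozzle_1 in the frame of seat_1 above 0.012 m or angle between any of nozzle_1, nozzle_2, nozzle_3's own z axis and vertical above 0.5 rad or z of nozzle_2 in the frame of seat_2 above 0.012 m or z of nozzle_3 in the frame of seat_3 above 0.012 m).
It fails at once if the cup, the mug or the crucible is moved by more than 30 mm (distance of any of empty_cup, tube_mug_left, crucible from where it was at the start of the episode above 0.03 m).
It fails at once if the table is turned the wrong way or well beyond the next hole (value of joint turntable below -0.4 rad or value of joint turntable above 1.7 rad).
It also fails if it takes over 72 s, if anything falls off the work surface, if the arm or the gripper's body presses on something with over 40 N, if the wrist force passes 120 N, or if a joint passes its speed limit or range.

## Robot

A 6-joint arm with a two-finger parallel gripper is mounted at the origin on a cart in front of the work surface, level with it; the furniture and walls round the work are solid. World frame = base frame: x ahead of the robot, y to its left, z up, the work surface at z = 0. Lengths are in m, angles in rad, forces in N, time in s.
With the tool pointing down it reaches from about 0.275 to 0.825 m from the base axis. Payload 5.2 kg.
Tool frame: the origin (TCP) lies midway between the tips of the shut fingers; the grasp point (between the pads) lies 19 mm behind it; z points along the fingers, y is the line along which they close (so a half turn about z gives the same grasp; the last joint's range is limited). The gripper opens to 93 mm and grips with 3 to 60 N. Pads are 15 mm wide; open, the fingers measure 128 mm over their backs; the gripper's body (75 mm by 188 mm) begins 65 mm behind the grasp point.
Start: joints at [0.91, 0.259, 1.535, -0, 1.348, -0.203], TCP at [0.243, 0.493, 0.219] pointing down, gripper open.
Joint ranges: [-3.14, 3.14], [-0.91, 2.08], [0.19, 2.58], [-1.22, 4.36], [0.22, 2.71], [-3.12, 3.12]. Speed limits (rad/s): [2.57, 2.57, 3.14, 3.14, 3.14, 3.14].

## Interface

Orientations are given as a unit quaternion [w, x, y, z].
In Python, from workcell import * gives the robot as it stands.
- The arm moves only by the tool arm_command, never from a script. Its arguments are lists of equal length, an entry for each row: "jaw": the closure, from -1 (fully open) to 1 (shut), so that 0 is half open; "travel": the shift along the tool's x, y, z as a fraction of full scale, a list of three; "yaw": the turn about the tool's z as a fraction of full scale. In form: {"jaw": [jaw, ...], "travel": [[dx, dy, dz], ...], "yaw": [yaw, ...]}. A call has 1 to 10 rows; each row shifts and turns the commanded pose from where the row before left it, along the tool's axes as they then stand; what a row does not reach is not made up. Full scale, the value 1, is 25 mm for a shift and 4 degrees for a turn. A row lasts 1/10 s, in which the tool goes at most 50 mm and 8.59 degrees, less where a joint would pass 70% of its speed; a pose out of reach is approached as far as the arm can. A call with a number of a shift or a turn outside -1 to 1 is refused whole. A call with a gripper value outside its range is refused whole. The fingers move at their own pace and stop on an object; "force" is the grip in N (left out, the last holds). Time passes only in rows, so rows that do not move let the fingers close. It gives the time, the measured TCP pose, the force, the opening and the grip force at its end, in the units of the state.
- get_state(): the state, without advancing time (a new reading comes with each control period).
- snapshot(name): name is "scene" or "side" or "wrist"; returns the picture (400x640x3 uint8, red, green, blue); there is no depth.
- get_calibration(name): a dict with "mtx" (3x3 intrinsics, pixels), "extrinsics" (4x4, takes a point from camera to world coordinates); the wrist camera has in their place "T_tool_cam" (4x4, takes a point from camera to tool coordinates, whose origin is the TCP and whose axes are the flange's). Camera axes: x right, y up, looking along -z (the intrinsics and any distortion apply to the point x, -y, -z); pixel columns grow to the right and rows downward; lengths in m; the calibration is good to about 2 mm. The wrist camera is an equidistant fisheye: a pixel r from the principal point sees the ray r / f radians off the axis. A picture is of the moment at which its call begins: read the wrist's pose just before it. get_calibration takes no time and is no camera call.
- hand_in(): hands the job in; it is judged then, once.
The state is a dict: "t": time; "qpos": joint angles; "qvel": joint speeds; "effort": joint torques, N m; "tcp_pos": TCP position; "tcp_rot": TCP orientation; "force": force on the tool from outside, world axes, zero at the start; "wrist_torque": the same for the moment, N m; "finger_gap": finger opening in m; "grip_force": force on a finger pad.
Only numpy, scipy, OpenCV 4.12 (cv2) and the standard library are available. Lean on these libraries where they do the work, as an engineer would, in place of code of your own. Each camera call takes 0.05 s, during which the arm holds its last target. There are 200 camera calls.

## Working session

There is one attempt and no reset: what is moved stays moved. The work goes in short steps, Python scripts to look and compute and a tool call to move; the robot and the scene stay as the last step left them, time stands still between calls to the robot, and variables do not carry over. Pictures are saved under pics/ and viewed, at most 11 in all, crops included, and the job is handed in when it is done.

Besides the shell and the picture viewer there is one more tool, called after "Request:" by a JSON object that holds its "op" and its "data". arm_command: Moves the arm, as the interface text tells. Its arguments: {"type":"object","properties":{"jaw":{"type":"array"},"travel":{"type":"array"},"yaw":{"type":"array"},"force":{"type":"number"}},"required":["jaw","travel","yaw"]}

```bash
mkdir -p pics
python3 - <<'E'
from workcell import *
import cv2
print(get_state())
for n in("scene","side"):
    cv2.imwrite(f"pics/{n}0.png",snapshot(n)[:,:,::-1])
    c=get_calibration(n);print(n,{k:(v.tolist() if hasattr(v,'tolist') else v) for k,v in c.items()})
E
```

```text
{'t': 0.0, 'qpos': array([ 9.10201329e-01,  2.59329511e-01,  1.53608974e+00,  5.51831521e-06,
        1.34795302e+00, -2.02821535e-01]), 'qvel': array([ 0.00153902, -0.00070025,  0.00060335, -0.0002513 , -0.00316444,
       -0.00113491]), 'effort': array([-9.01928579e-04, -4.37275207e+01, -2.84006703e+01,  7.18782004e-02,
        4.13318211e-02, -6.08531968e-05]), 'tcp_pos': array([0.24272568, 0.49294541, 0.21782227]), 'tcp_rot': array([-3.74761317e-04,  2.26893937e-01,  9.73919067e-01, -8.07048081e-04]), 'force': array([-0.19128446,  0.58469739,  0.054965  ]), 'wrist_torque': array([-0.0037436 , -0.02097186,  0.04685963]), 'grip_force': 0.0, 'finger_gap': 0.09302230147734597}
scene {'mtx': [[440.77614787914837, 0.0, 320.1438265599501], [0.0, 440.77614787914837, 197.39887424770743], [0.0, 0.0, 1.0]], 'extrinsics': [[0.7220249410654, 0.411609422857879, -0.5561094024507313, 0.04724317796876557], [-0.6918649867143958, 0.42759734668397575, -0.5817932186503317, -0.5769988424031124], [-0.0016806659973469219, 0.8048218387465811, 0.5935140969163055, 0.6818018788884864], [0.0, 0.0, 0.0, 1.0]]}
side {'mtx': [[389.79331993123253, 0.0, 318.5761793409803], [0.0, 389.79331993123253, 203.83722809093888], [0.0, 0.0, 1.0]], 'extrinsics': [[0.994035742294224, 0.05105524338183983, -0.09636547703815887, 0.5069958548019748], [-0.10895100445654751, 0.426387976970409, -0.8979548828994646, -0.8446193658924552], [-0.004756224288254667, 0.9030983640879341, 0.42940740924233795, 0.4902206875079147], [0.0, 0.0, 0.0, 1.0]]}
```

View pics/scene0.png

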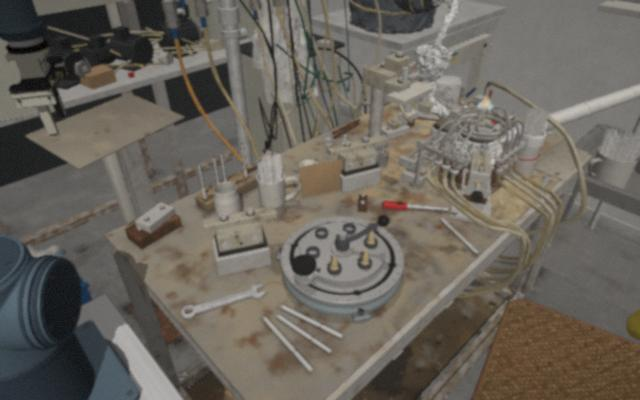

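View pics/side0.png

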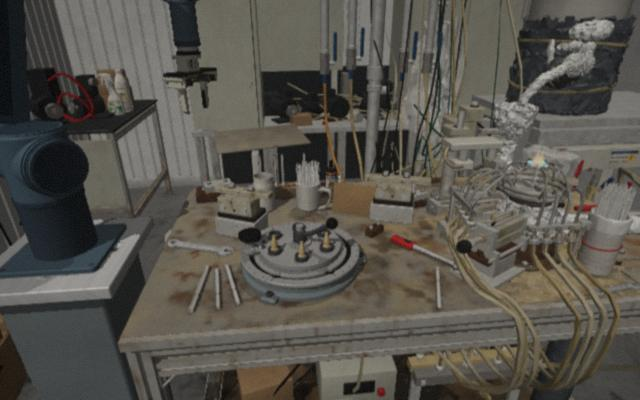

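The scene view shows the table at about (343,262), the knob at (304,264) and the ball at (383,220). In the side view the knob is at (250,236) and the ball at (331,223). The lever points to the far side, as described.

```bash
cat > h.py <<'E'
from workcell import *
import numpy as np, cv2
def ray(n,uv):
    c=get_calibration(n);K=np.array(c["mtx"]);E=np.array(c["extrinsics"])
    d=np.linalg.inv(K)@[*uv,1]; d=E[:3,:3]@(d*[1,-1,-1]); return E[:3,3],d
def onz(n,uv,z):
    o,d=ray(n,uv); return o+d*(z-o[2])/d[2]
def proj(n,p):
    c=get_calibration(n);K=np.array(c["mtx"]);E=np.array(c["extrinsics"])
    q=E[:3,:3].T@(np.array(p)-E[:3,3]); q=K@(q*[1,-1,-1]); return q[:2]/q[2]
def dark(n,uv,r,thr=45):
    im=cv2.imread(f"pics/{n}0.png").max(2); u,v=uv
    m=(im[v-r:v+r,u-r:u+r]<thr).astype(np.uint8)
    k,l,s,c=cv2.connectedComponentsWithStats(m); i=1+np.argmax(s[1:,4])
    return c[i]+[u-r,v-r],s[i]
E
python3 - <<'E'
from h import *
B={"scene":(383,220),"side":(331,223)};N={"scene":(304,264),"side":(250,236)}
for n in B:
    b,sb=dark(n,B[n],9);k,sk=dark(n,N[n],17)
    print(n,"ball",b,sb,onz(n,b,.1255),"knob",k,sk,onz(n,k,.083))
    im=cv2.imread(f"pics/{n}0.png");u,v=[(345,255),(302,255)][n=="side"]
    cv2.imwrite(f"pics/{n}0c.png",cv2.resize(im[v-70:v+70,u-80:u+80],None,fx=5,fy=4.2857,interpolation=2))
E
```

```text
scene ball [382.78333333 220.55      ] [ 5  5  9 10 60] [ 0.60448397 -0.17377275  0.1255    ] knob [303.08510638 264.3768997 ] [  4   9  24  18 329] [ 0.43678675 -0.12222113  0.083     ]
side ball [330.3853211  223.80733945] [  0   4  15  13 109] [ 0.60193968 -0.17560196  0.1255    ] knob [249.98916968 235.19855596] [  6   9  23  15 277] [ 0.43984739 -0.1273793   0.083     ]
```

View pics/scene0c.png

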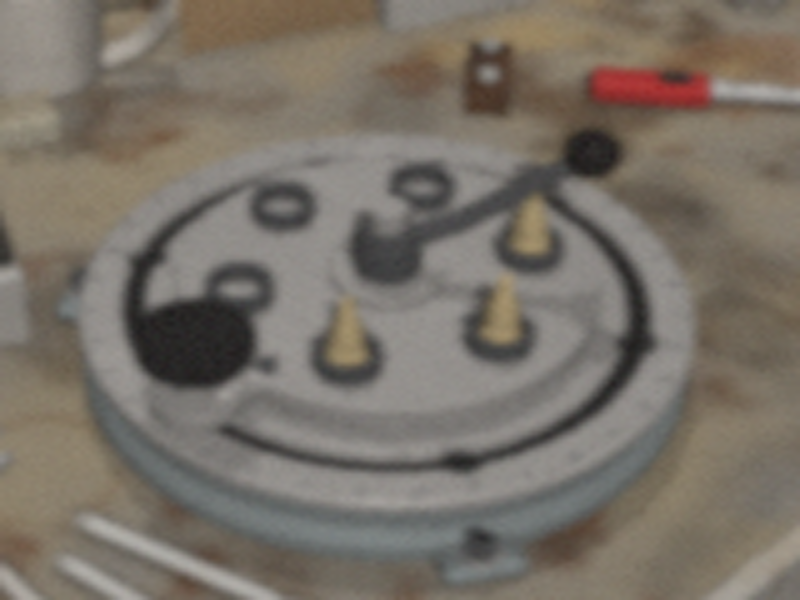

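The crop shows the knob at crop (193,342), the ball at (592,153), and ring holes at (462,460), (638,342) and (150,255). I'll use the holes to pin down the axis and yaw.

Run:
```python
from h import *
for c in[(462,460),(638,342),(150,255)]:
    uv=(265+c[0]/5-.4,185+c[1]/4.2857-.4); print(onz("scene",uv,.04))
for A in[(.542,-.1235)]:
    for n in("scene","side"):
        im=cv2.imread(f"pics/{n}0.png");u,v=[(345,255),(302,255)][n=="side"]
        o=cv2.resize(im[v-70:v+70,u-80:u+80],None,fx=5,fy=4.2857,interpolation=2)
        s=np.array([5,4.2857]);f=lambda p:tuple(int(x) for x in (proj(n,p)-[u-80,v-70]+.5)*s)
        for r,z,col in[(.128,.04,(0,0,255)),(.105,.04,(0,255,0)),(.088,.055,(255,0,0))]:
            for a in np.linspace(0,2*np.pi,73)[:-1]: cv2.circle(o,f((A[0]+r*np.cos(a),A[1]+r*np.sin(a),z)),2,col,-1)
        for k in range(6):
            a=k*np.pi/3;cv2.circle(o,f((A[0]+.105*np.cos(a),A[1]+.105*np.sin(a),.04)),6,(0,255,255),1)
        for a in np.linspace(0,2*np.pi,24): cv2.circle(o,f((A[0]-.105+.024*np.cos(a),A[1]+.024*np.sin(a),.0865)),2,(255,0,255),-1)
        cv2.imwrite(f"pics/{n}0o.png",o)
print(get_calibration("wrist"))
```

```text
[ 0.48964981 -0.21497348  0.04      ]
[ 0.59534357 -0.21520557  0.04      ]
[ 0.49231804 -0.03175378  0.04      ]
{'mtx': array([[309.70691629,   0.        , 318.40552389],
       [  0.        , 309.70691629, 203.23787431],
       [  0.        ,   0.        ,   1.        ]]), 'T_tool_cam': array([[-1.16197653e-04,  9.54324677e-01,  2.98771480e-01,
         8.17067508e-02],
       [ 9.99999614e-01,  3.70940751e-04, -7.95927054e-04,
         9.32894039e-04],
       [-8.70399346e-04,  2.98771272e-01, -9.54324352e-01,
        -1.65507097e-01],
       [ 0.00000000e+00,  0.00000000e+00,  0.00000000e+00,
         1.00000000e+00]])}
```

View pics/side0o.png

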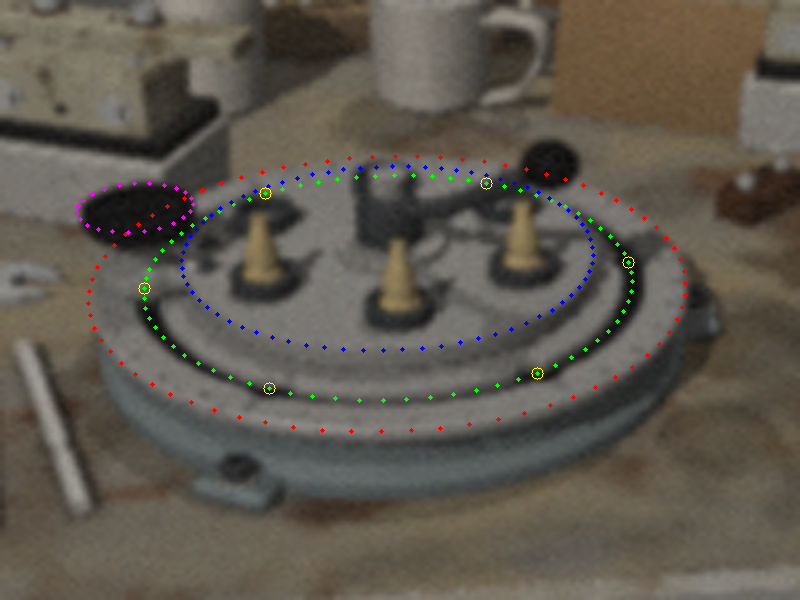

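View pics/scene0o.png

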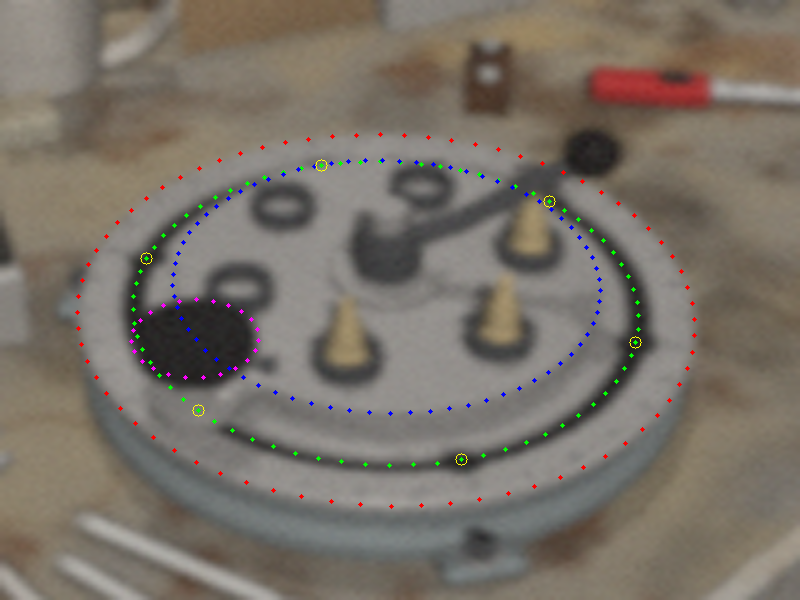

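Request:
{"op": "arm_command", "data": {"jaw": [1,1,1,1,1,1,1], "travel": [[0,0,-0.2],[0,0,-0.2],[0,0,-0.2],[0,0,0],[0,0,0],[0,0,0],[0,0,0]], "yaw": [-0.94,-0.94,-0.94,-0.94,-0.94,-0.93,-0.93]}}

```text
t: 0.8
tcp_pos: [0.2429, 0.4931, 0.2332]
tcp_rot: [-0.0, -0.001, 1.0, -0.0]
force: [-0.1, 0.4, -0.3]
finger_gap: 0.0416
grip_force: 0.0
```

Request:
{"op": "arm_command", "data": {"jaw": [1,1,1,1,1,1,1,1,1,1], "travel": [[-0.35,-1,0],[-0.35,-1,0],[-0.35,-1,0],[-0.35,-1,0],[-0.35,-1,0],[-0.35,-1,0],[-0.35,-1,0],[-0.35,-1,0],[-0.35,-1,0],[-0.35,-1,0]], "yaw": [0,0,0,0,0,0,0,0,0,0]}}

```text
t: 1.8
tcp_pos: [0.3305, 0.2423, 0.2334]
tcp_rot: [-0.0, -0.0, 1.0, -0.0]
force: [-0.1, 0.2, -0.0]
finger_gap: 0.0008
grip_force: 0.0
```

Request:
{"op": "arm_command", "data": {"jaw": [1,1,1,1,1,1,1,1,1,1], "travel": [[-0.35,-1,0],[-0.35,-1,0],[-0.35,-1,0],[-0.35,-1,0],[-0.35,-1,0],[-0.35,-1,0],[-0.35,-1,0],[-0.35,-1,0],[-0.35,-1,0],[-0.35,-1,0]], "yaw": [0,0,0,0,0,0,0,0,0,0]}}

```text
t: 2.8
tcp_pos: [0.4181, -0.0076, 0.2334]
tcp_rot: [-0.0, -0.0, 1.0, 0.0]
force: [0.6, -0.4, 0.9]
finger_gap: 0.0004
grip_force: 0.0
```

Request:
{"op": "arm_command", "data": {"jaw": [1,1,1,1,1,1,1], "travel": [[-0.35,-1,0],[-0.35,-1,0],[-0.35,-1,0],[-0.35,-1,0],[-0.35,-0.7,0],[0,0,0],[0,0,0]], "yaw": [0,0,0,0,0,0,0]}}

```text
t: 3.5
tcp_pos: [0.4616, -0.1237, 0.2332]
tcp_rot: [-0.001, 0.0, 1.0, 0.001]
force: [-0.6, -0.1, -0.6]
finger_gap: 0.0002
grip_force: 0.0
```

```bash
cat >> h.py <<'E'
from scipy.spatial.transform import Rotation as R
def wcam():
    s=get_state();q=s["tcp_rot"];T=np.eye(4);T[:3,:3]=R.from_quat([q[1],q[2],q[3],q[0]]).as_matrix();T[:3,3]=s["tcp_pos"]
    c=get_calibration("wrist");return T@c["T_tool_cam"],c["mtx"]
def wproj(p,E,K):
    q=E[:3,:3].T@(np.array(p)-E[:3,3])*[1,-1,-1]; r=np.hypot(q[0],q[1]);th=np.arctan2(r,q[2])
    return K[:2,2]+K[0,0]*th*q[:2]/r
def wonz(uv,z,E,K):
    d=(np.array(uv)-K[:2,2])/K[0,0];th=np.hypot(*d)
    v=np.array([*(d/th*np.sin(th)),np.cos(th)])*[1,-1,-1];v=E[:3,:3]@v
    return E[:3,3]+v*(z-E[2,3])/v[2]
E
python3 - <<'E'
from h import *
E,K=wcam();im=snapshot("wrist")[:,:,::-1];cv2.imwrite("pics/w1.png",im)
print(get_state()["tcp_pos"])
g=im.max(2)
for nm,p,r in(("knob",(.4385,-.1245,.0865),40),("ball",(.605,-.176,.1255),30)):
    uv=wproj(p,E,K);u,v=uv.astype(int)
    m=(g[max(v-r,0):v+r,u-r:u+r]<50).astype(np.uint8);k,l,s,c=cv2.connectedComponentsWithStats(m);i=1+np.argmax(s[1:,4])
    o=c[i]+[u-r,max(v-r,0)];b=s[i];bc=[b[0]+b[2]/2-.5+u-r,b[1]+b[3]/2-.5+max(v-r,0)]
    print(nm,uv,o,bc,b,wonz(o,p[2],E,K),wonz(bc,p[2],E,K))
o=im.copy()
for z,rr in((.04,.128),(.055,.088)):
  for a in np.linspace(0,6.283,60): cv2.circle(o,tuple(int(x) for x in wproj((.5435+rr*np.cos(a),-.1245+rr*np.sin(a),z),E,K)),1,(0,0,255),-1)
cv2.imwrite("pics/w1o.png",o)
E
```

```text
[ 0.4615127  -0.12326162  0.23333141]
knob [317.26290531 166.52567655] [318.77091103 166.67820991] [np.float64(316.5), np.float64(166.5)] [   0   18   80   46 1877] [ 0.43866083 -0.12295677  0.0865    ] [ 0.43847214 -0.1252807   0.0865    ]
ball [271.6384385  321.77116597] [270.5 320.5] [np.float64(270.5), np.float64(320.5)] [   0    0   60   60 3600] [ 0.60317468 -0.1771483   0.1255    ] [ 0.60317468 -0.1771483   0.1255    ]
```

View pics/w1o.png

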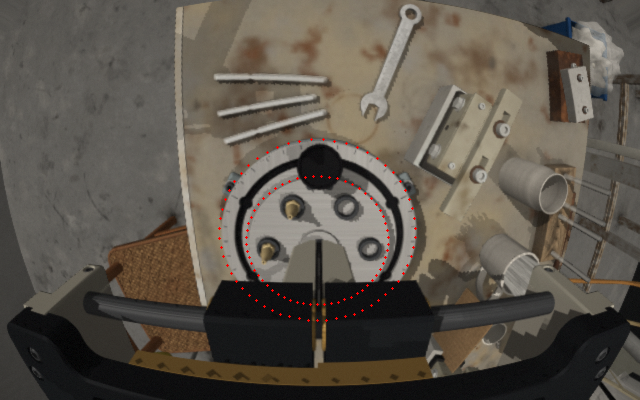

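The wrist view is upside down, with the robot side at the top. It shows the knob at (320,167), within 3 px of the prediction, and the closed fingertips at column 319. I'll move to the right of the ball and lower.

Request:
{"op": "arm_command", "data": {"jaw": [1,1,1,1,1,1,1,1,1,1], "travel": [[-0.7,-0.7,0],[-0.7,-0.7,0],[-0.7,-0.7,0],[-0.7,-0.7,0],[-0.7,-0.7,0],[-0.7,-0.7,0],[-0.7,-0.7,0.2],[-0.7,0,0.5],[0,0,0.5],[0,0,0.5]], "yaw": [0,0,0,0,0,0,0,0,0,0]}}

```text
t: 4.55
tcp_pos: [0.6015, -0.2451, 0.19]
tcp_rot: [-0.001, -0.001, 1.0, 0.0]
force: [-0.3, 0.8, -0.6]
finger_gap: 0.0004
grip_force: 0.0
```

Request:
{"op": "arm_command", "data": {"jaw": [1,1,1,1,1,1,1,1], "travel": [[0,0,0.5],[0,0,0.5],[0,0,0.5],[0,0,0.5],[0,0,0.5],[0,0,0.5],[0,0,0],[0,0,0]], "yaw": [0,0,0,0,0,0,0,0]}}

```text
t: 5.35
tcp_pos: [0.6019, -0.2466, 0.1158]
tcp_rot: [-0.0, -0.0, 1.0, 0.0]
force: [0.3, 0.0, -0.3]
finger_gap: 0.0005
grip_force: 0.0
```

Request:
{"op": "arm_command", "data": {"jaw": [1,1,1,1,1,1,1,1,1,1], "travel": [[0,0.4,0],[-0.1,0.4,0],[-0.1,0.4,0],[0,0.4,0],[-0.15,0.25,0],[-0.15,0.25,0],[-0.12,0.25,0],[-0.1,0.25,0],[0,0,0],[0,0,0]], "yaw": [0,0,0,0,0,0,0,0,0,0]}}

```text
t: 6.35
tcp_pos: [0.6216, -0.1822, 0.1168]
tcp_rot: [0.002, -0.0, 1.0, -0.001]
force: [3.0, -3.4, 1.0]
finger_gap: 0.0004
grip_force: 1.7
```

Request:
{"op": "arm_command", "data": {"jaw": [1,1,1,1,1,1,1,1,1,1], "travel": [[-0.05,0.3,0],[-0.05,0.3,0],[0,0.3,0],[0,0.3,0],[0,0.3,0],[0.05,0.3,0],[0.1,0.3,0],[0.1,0.3,0],[0,0,0],[0,0,0]], "yaw": [0,0,0,0,0,0,0,0,0,0]}}

```text
t: 7.35
tcp_pos: [0.615, -0.1203, 0.1156]
tcp_rot: [-0.001, -0.0, 1.0, 0.001]
force: [-0.0, 0.4, -0.4]
finger_gap: 0.0008
grip_force: 0.0
```

Run:
```python
from h import *
im=snapshot("scene")[:,:,::-1];cv2.imwrite("pics/s2c.png",cv2.resize(im[175:315,265:425],None,fx=5,fy=4.2857,interpolation=2))
for a in(0,.5,.9,1.1,1.25):
    b=a-np.radians(40);uv=proj("scene",(.5435+.08*np.cos(b),-.1235+.08*np.sin(b),.1255));print(a,(uv-[265,175])*[5,4.2857])
```

```text
0 [591.64849913 196.06708805]
0.5 [551.09668214 146.10869958]
0.9 [492.96878004 117.33566785]
1.1 [458.35028416 107.90813963]
1.25 [430.92257637 103.22906784]
```

View pics/s2c.png

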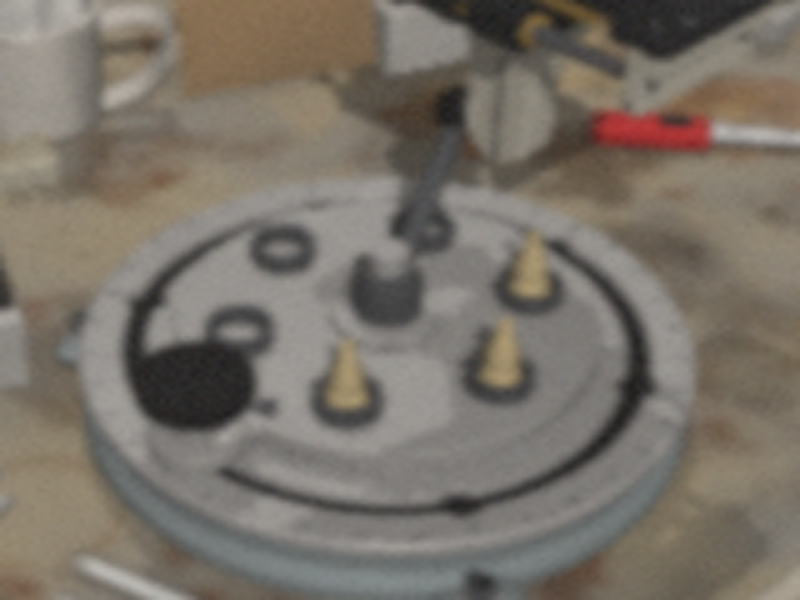

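The crop shows the ball at (452,105), about 1.1 rad, with the table unmoved and the nozzles standing. Next I'll back off, rise and go above the knob.

Request:
{"op": "arm_command", "data": {"jaw": [1,1,1,1,1,1,1,1,1,1], "travel": [[0,-0.4,0],[0,-0.4,0],[0,0,-0.7],[0,0,-0.8],[0,0,-0.8],[0,0,-0.7],[0.7,0.1,0],[0.7,0.1,0],[0.7,0.1,0],[0.7,0.1,0]], "yaw": [0,0,0,0,0,0,0,0,0,0]}}

```text
t: 8.4
tcp_pos: [0.5453, -0.1326, 0.191]
tcp_rot: [-0.0, 0.0, 1.0, 0.0]
force: [-0.1, -1.4, -0.1]
finger_gap: 0.0004
grip_force: 0.0
```

Request:
{"op": "arm_command", "data": {"jaw": [1,1,1,1,1,1,1,1], "travel": [[0.7,0.1,0],[0.7,0.1,0],[0.7,0.1,0],[0.7,0,0],[0.7,0,0],[0.75,0,0],[0,0,0],[0,0,0]], "yaw": [0,0,0,0,0,0,0,0]}}

```text
t: 9.2
tcp_pos: [0.4403, -0.1249, 0.1915]
tcp_rot: [0.001, 0.001, 1.0, -0.0]
force: [-0.3, 0.2, -0.5]
finger_gap: 0.0004
grip_force: 0.0
```

Run:
```python
from h import *
E,K=wcam();im=snapshot("wrist")[:,:,::-1];cv2.imwrite("pics/w3.png",im);s=get_state();print(s["tcp_pos"])
print("tip px",wproj(s["tcp_pos"],E,K),"knob",wproj((.4385,-.1225,.0865),E,K))
cs=[proj_ for proj_ in (wproj((.4385+.024*np.cos(a),-.1225+.024*np.sin(a),.0865),E,K) for a in np.linspace(0,6.28,24))]
o=cv2.resize(im[100:400,160:480],None,fx=2,fy=2)
o=np.ascontiguousarray(o)
for c in cs: cv2.circle(o,tuple(int(x) for x in (c-[160,100])*2),1,(0,0,255),-1)
cv2.imwrite("pics/w3o.png",o)
```

```text
[ 0.4406663  -0.12486319  0.19144225]
tip px [318.33888651 251.32201039] knob [320.9182963  197.73782195]
```

View pics/w3o.png

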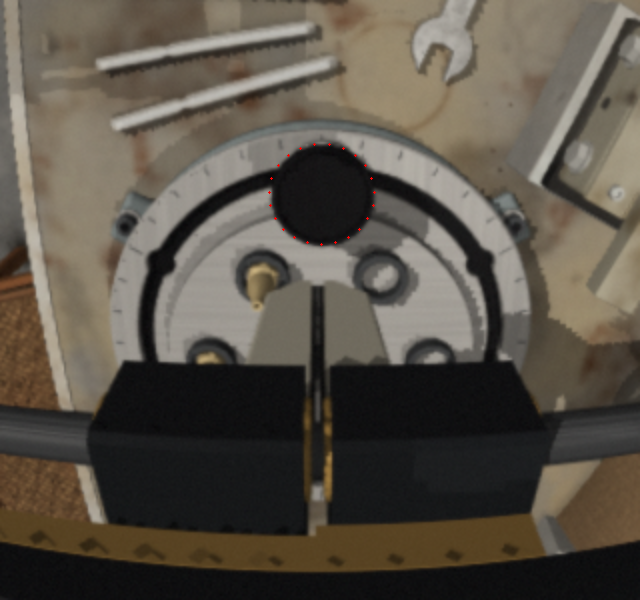

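The overlay circle sits on the knob at crop (321,194), so the knob is at (.4385,-.1225). The tips are narrow and fit the dish easily, so I'll lower onto it.

Request:
{"op": "arm_command", "data": {"jaw": [1,1,1,1,1,1,1,1,1], "travel": [[0.08,0.1,0.6],[0,0,0.7],[0,0,0.7],[0,0,0.7],[0,0,0.6],[0,0,0.4],[0,0,0.3],[0,0,0],[0,0,0]], "yaw": [0,0,0,0,0,0,0,0,0]}}

```text
t: 10.15
tcp_pos: [0.4383, -0.1218, 0.0914]
tcp_rot: [0.0, -0.0, 1.0, -0.0]
force: [1.1, 0.0, -0.1]
finger_gap: 0.0004
grip_force: 0.0
```

Request:
{"op": "arm_command", "data": {"jaw": [1,1,1,1,1], "travel": [[0,0,0.15],[0,0,0.15],[0,0,0.1],[0,0,0],[0,0,0]], "yaw": [0,0,0,0,0]}}

```text
t: 10.65
tcp_pos: [0.4384, -0.1218, 0.0817]
tcp_rot: [0.001, -0.0, 1.0, -0.0]
force: [-1.1, -0.3, 4.4]
finger_gap: 0.0005
grip_force: 2.6
```

Request:
{"op": "arm_command", "data": {"jaw": [1,1,1,1,1,1,1], "travel": [[0,0,0.12],[0,0,0.12],[0,0,0.12],[0,0,0.1],[0,0,0],[0,0,0],[0,0,0]], "yaw": [0,0,0,0,0,0,0]}}

```text
t: 11.35
tcp_pos: [0.4384, -0.1221, 0.0708]
tcp_rot: [0.001, -0.0, 1.0, -0.001]
force: [-1.6, 0.3, 10.7]
finger_gap: 0.0004
grip_force: 5.3
```

Request:
{"op": "arm_command", "data": {"jaw": [1,1,1,1,1,1,1,1,1,1], "travel": [[0,0,0.05],[0,0,0],[0,0,0],[-0.003,-0.1,0],[-0.008,-0.16,0],[-0.012,-0.179,0],[-0.03,-0.217,0],[-0.039,-0.217,0],[0,0,0],[0,0,0]], "yaw": [0,0,0,0,0,0,0,0,0,0]}}

```text
t: 12.35
tcp_pos: [0.4419, -0.145, 0.0706]
tcp_rot: [0.002, -0.0, 1.0, -0.002]
force: [-1.5, 0.1, 16.9]
finger_gap: 0.0007
grip_force: 8.3
```

Run:
```python
from h import *
E,K=wcam();im=snapshot("wrist")[:,:,::-1];s=get_state();print(s["tcp_pos"],s["force"])
o=np.ascontiguousarray(cv2.resize(im[100:400,160:480],None,fx=2,fy=2))
for th,col in((0,(0,0,255)),(12,(0,255,0))):
  t=np.radians(th)
  for a in np.linspace(0,6.28,24): cv2.circle(o,tuple(int(x) for x in (wproj((.5435-.105*np.cos(t)+.024*np.cos(a),-.1225-.105*np.sin(t)+.024*np.sin(a),.0745),E,K)-[160,100])*2),1,col,-1)
cv2.imwrite("pics/w4o.png",o)
```

```text
[ 0.44194231 -0.14500537  0.07062258] [-2.79992933 -0.59760385 16.11868309]
```

View pics/w4o.png

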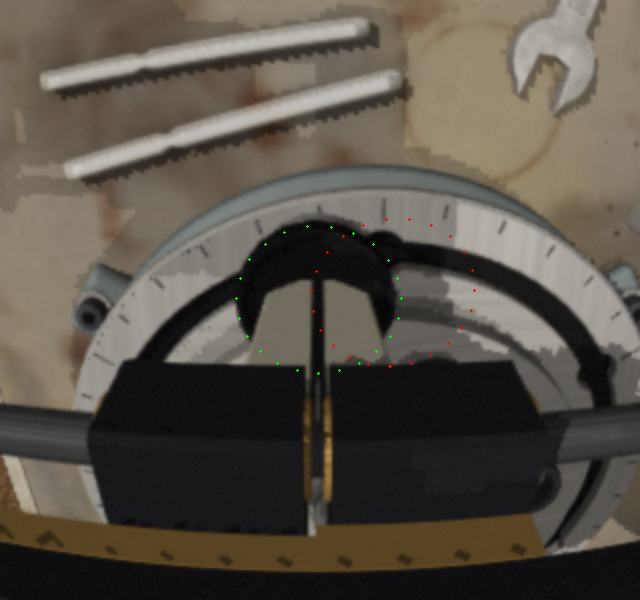

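The knob follows the tip: it sits on the green 12° circle and the first hole is clear at crop (385,243). Continuing the arc.

Request:
{"op": "arm_command", "data": {"jaw": [1,1,1,1,1,1,1,1,1,1], "travel": [[-0.04,-0.213,0],[-0.05,-0.212,0],[-0.074,-0.207,0],[-0.084,-0.203,0],[-0.095,-0.198,0],[-0.105,-0.194,0],[-0.115,-0.187,0],[-0.124,-0.182,0],[-0.134,-0.174,0],[-0.143,-0.168,0]], "yaw": [0,0,0,0,0,0,0,0,0,0]}}

```text
t: 13.4
tcp_pos: [0.4662, -0.1931, 0.0707]
tcp_rot: [0.002, -0.0, 1.0, -0.001]
force: [-0.5, 2.0, 15.4]
finger_gap: 0.0006
grip_force: 7.4
```

Request:
{"op": "arm_command", "data": {"jaw": [1,1,1,1,1,1,1,1], "travel": [[-0.152,-0.16,0],[-0.159,-0.151,0],[-0.167,-0.143,0],[-0.175,-0.134,0],[-0.181,-0.124,0],[-0.188,-0.115,0],[0,0,0],[0,0,0]], "yaw": [0,0,0,0,0,0,0,0]}}

```text
t: 14.2
tcp_pos: [0.4921, -0.214, 0.0707]
tcp_rot: [0.002, -0.0, 1.0, -0.002]
force: [1.2, 0.6, 13.4]
finger_gap: 0.0004
grip_force: 6.3
```

Run:
```python
from h import *
E,K=wcam();im=snapshot("wrist")[:,:,::-1];s=get_state();print(s["tcp_pos"],s["force"])
o=np.ascontiguousarray(cv2.resize(im[100:400,160:480],None,fx=2,fy=2))
for th,col in((60,(0,255,0)),):
  t=np.radians(th)
  for a in np.linspace(0,6.28,36): cv2.circle(o,tuple(int(x) for x in (wproj((.5435-.105*np.cos(t)+.024*np.cos(a),-.1225-.105*np.sin(t)+.024*np.sin(a),.0745),E,K)-[160,100])*2),1,col,-1)
cv2.imwrite("pics/w5o.png",o)
```

```text
[ 0.49203453 -0.21393209  0.07069799] [ 0.78339269  0.33332912 12.23129314]
```

View pics/w5o.png

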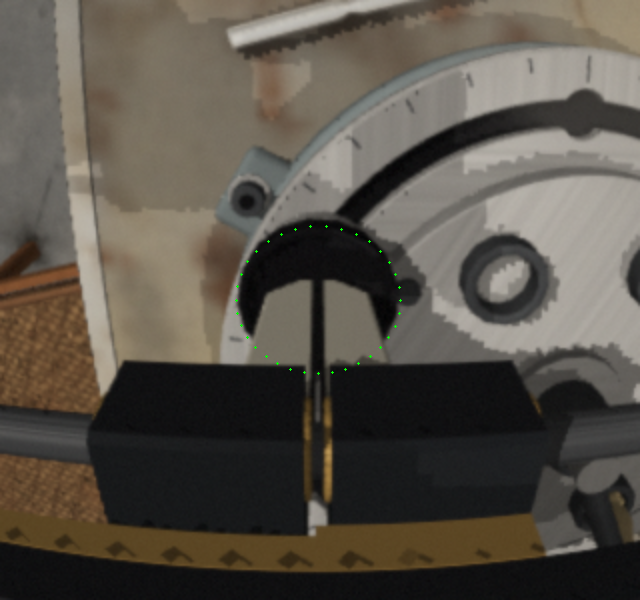

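The knob lies within about 2 mm of the green 60° circle, so I'll release it slowly.

Request:
{"op": "arm_command", "data": {"jaw": [1,1,1,1,1], "travel": [[0,0,-0.1],[0,0,-0.1],[0,0,-0.1],[0,0,0],[0,0,0]], "yaw": [0,0,0,0,0]}}

```text
t: 14.75
tcp_pos: [0.4913, -0.2135, 0.0774]
tcp_rot: [0.002, -0.0, 1.0, -0.001]
force: [1.3, -0.3, 7.2]
finger_gap: 0.0004
grip_force: 3.7
```

The force is still 7.2 N after 7 mm of rise, so the pin is in the hole. I'll release fully and cross over to the far side of the ball.

Request:
{"op": "arm_command", "data": {"jaw": [1,1,1,1,1,1,1,1,1,1], "travel": [[0,0,-0.15],[0,0,-0.15],[0,0,-0.3],[0,0,-0.6],[0,0,-0.7],[0,0,-0.7],[0,0,-0.7],[0,0,-0.7],[-0.4,0.6,0],[-0.4,0.6,0]], "yaw": [0,0,0,0,0,0,0,0,0,0]}}

```text
t: 15.75
tcp_pos: [0.5099, -0.1825, 0.1766]
tcp_rot: [0.0, 0.001, 1.0, -0.0]
force: [0.3, 0.1, -0.8]
finger_gap: 0.0005
grip_force: 0.0
```

Request:
{"op": "arm_command", "data": {"jaw": [1,1,1,1,1,1,1,1,1,1], "travel": [[-0.4,0.65,0],[-0.4,0.65,0],[-0.4,0.65,0],[-0.4,0.65,0],[-0.4,0.65,0],[-0.4,0.65,0],[-0.4,0.65,0],[-0.4,0.65,0],[-0.4,0.7,0],[-0.4,0.7,0]], "yaw": [0,0,0,0,0,0,0,0,0,0]}}

```text
t: 16.75
tcp_pos: [0.6096, -0.0166, 0.1756]
tcp_rot: [-0.001, -0.0, 1.0, 0.0]
force: [-0.6, -0.9, -0.1]
finger_gap: 0.0003
grip_force: 0.0
```

Run:
```python
from h import *
s=get_state();print(s["tcp_pos"],s["force"])
n="scene";im=snapshot(n)[:,:,::-1];cv2.imwrite("pics/scene0.png",im)
k,b=dark(n,(333,284),17);print(k,b,"on z:",onz(n,k,.083),"expect",(.491,-.2134),"0-bias: (.4368,-.1222) for (.4385,-.1225)")
```

```text
[ 0.60962645 -0.01664447  0.17557547] [-0.64961529 -0.87438842 -0.08788237]
[347.54716981 275.98113208] [29  2  5 15 53] on z: [ 0.47586323 -0.20123899  0.083     ] expect (0.491, -0.2134) 0-bias: (.4368,-.1222) for (.4385,-.1225)
```

Run:
```python
from h import *
n="scene";uv=proj(n,(.491,-.2134,.083));print(uv)
k,b=dark(n,tuple(int(x) for x in uv),17);print(k,b,onz(n,k,.083))
```

```text
[357.97970329 275.29331974]
[356.74193548 276.07795699] [  5   8  24  21 372] [ 0.48789885 -0.21314449  0.083     ]
```

Request:
{"op": "arm_command", "data": {"jaw": [1,1,1,1,1,1], "travel": [[0,0,0.6],[0,0,0.6],[0,0,0.6],[0,0,0.6],[0,0,0],[0,0,0]], "yaw": [0,0,0,0,0,0]}}

```text
t: 17.4
tcp_pos: [0.6094, -0.0176, 0.1158]
tcp_rot: [-0.001, -0.0, 1.0, 0.0]
force: [-0.6, -0.5, 0.5]
finger_gap: 0.0007
grip_force: 0.0
```

Request:
{"op": "arm_command", "data": {"jaw": [1,1,1,1,1,1,1,1,1,1], "travel": [[0,-0.5,0],[-0.1,-0.5,0],[-0.1,-0.5,0],[-0.1,-0.3,0],[-0.1,-0.3,0],[-0.1,-0.3,0],[-0.05,-0.3,0],[0,-0.3,0],[0,-0.3,0],[0.05,-0.3,0]], "yaw": [0,0,0,0,0,0,0,0,0,0]}}

```text
t: 18.4
tcp_pos: [0.623, -0.1077, 0.1161]
tcp_rot: [0.001, -0.0, 1.0, 0.0]
force: [2.7, 2.4, 1.2]
finger_gap: 0.0007
grip_force: 1.6
```

Request:
{"op": "arm_command", "data": {"jaw": [1,1,1,1,1,1,1], "travel": [[0.05,-0.3,0],[0.1,-0.3,0],[0.12,-0.3,0],[0.15,-0.25,0],[0.15,-0.2,0],[0,0,0],[0,0,0]], "yaw": [0,0,0,0,0,0,0]}}

```text
t: 19.1
tcp_pos: [0.6073, -0.1419, 0.1157]
tcp_rot: [-0.001, 0.0, 1.0, -0.0]
force: [0.9, 0.3, 0.5]
finger_gap: 0.0006
grip_force: 0.0
```

Request:
{"op": "arm_command", "data": {"jaw": [1,1,1,1,1], "travel": [[0.03,-0.06,0],[0.03,-0.06,0],[0,-0.04,0],[0,0,0],[0,0,0]], "yaw": [0,0,0,0,0]}}

```text
t: 19.6
tcp_pos: [0.6061, -0.1446, 0.1156]
tcp_rot: [-0.001, -0.0, 1.0, 0.0]
force: [-0.8, 4.0, 0.2]
finger_gap: 0.0009
grip_force: 2.1
```

Now I'll back off, rise and look.

Request:
{"op": "arm_command", "data": {"jaw": [1,1,1,1,1,1,1,1,1,1], "travel": [[0,0.4,0],[0,0.6,0],[0,0,-0.8],[0,0,-1],[0,0,-1],[0,1,-1],[0,1,0],[0,1,0],[0,0,0],[0,0,0]], "yaw": [0,0,0,0,0,0,0,0,0,0]}}

```text
t: 20.6
tcp_pos: [0.6067, -0.0445, 0.2111]
tcp_rot: [0.0, -0.001, 1.0, -0.001]
force: [-0.1, 0.1, 0.1]
finger_gap: 0.0007
grip_force: 0.0
```

Run:
```python
from h import *
n="side";im=snapshot(n)[:,:,::-1];cv2.imwrite("pics/side0.png",im)
b,_=dark(n,(331,223),9);p=onz(n,b,.1255);print("ball",b,p,"first: 330.4 223.8")
uv=proj(n,(.491,-.2134,.083));k,_=dark(n,tuple(int(x) for x in uv),17);print("knob",uv,k,onz(n,k,.083))
cv2.imwrite("pics/side9.png",cv2.resize(im[185:325,222:382],None,fx=5,fy=4.2857,interpolation=2))
print(get_state()["tcp_pos"],get_state()["force"])
```

```text
ball [331.89215686 222.87254902] [ 0.60542319 -0.17210592  0.1255    ] first: 330.4 223.8
knob [275.00296351 256.20405265] [274.92457421 256.7323601 ] [ 0.49083675 -0.21521064  0.083     ]
[ 0.60667234 -0.04526801  0.210923  ] [ 0.60575248 -0.07277376  0.13382584]
```

View pics/side9.png

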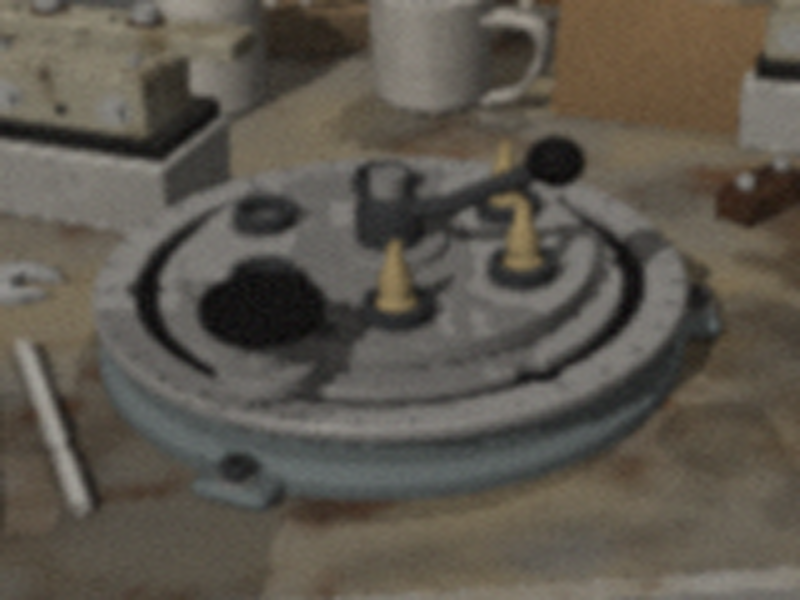

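The picture shows the knob at crop (264,305) over the next hole and fully up. All three nozzles are upright. The ball at (555,160) is about 4 mm from its first position, roughly 0.05 rad, which is tight.

```bash
python3 -c "
from workcell import *
print(hand_in())"
```

```text
the job is handed in; nothing more can be done
None
```

I handed the job in at about 21 s; no verdict came back, but the final images show the table one hole on anticlockwise, the plunger fully up, the clamp tight (about 0.05 rad) and all three nozzles upright in their seats.

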